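# Refit a stereo's volume knob on its D-shaft and hold it pressed in

## Robot

A 7-joint arm with a two-finger parallel gripper is mounted at the origin on the work surface. World frame = base frame: x ahead of the robot, y to its left, z up, the work surface at z = 0. Lengths are in m, angles in rad, forces in N, time in s.
With the tool pointing down it reaches from about 0.4 to 0.85 m from the base axis. Payload 10.4 kg.
Tool frame: the origin (TCP) lies at the very end of the fingers, on their centre line; the grasp point (between the pads) lies 19 mm behind it; z points along the fingers, y is the line along which they close (so a half turn about z gives the same grasp; the last joint's range is limited). The gripper opens to 87 mm and grips with 3 to 60 N. Pads are 19 mm wide; open, the fingers measure 117 mm over their backs; the gripper's body (75 mm by 190 mm) begins 51 mm behind the grasp point.
Start: joints at [-1.179, 0.332, -0.065, 1.46, 0.022, 1.35, -0.088], TCP at [0.252, 0.572, 0.192] pointing down, gripper open.
Joint ranges: [-2.6, 2.6], [-0.5, 2.12], [-1.47, 1.34], [0.16, 2.42], [-1.27, 4.41], [0.06, 2.06], [-2.6, 2.6]. Speed limits (rad/s): [2.22, 2.22, 2.79, 2.79, 3.14, 3.14, 3.14].

## Interface

Orientations are given as a unit quaternion [x, y, z, w].
In Python, from bench import * gives the robot as it stands.
- The arm moves only by the tool step_arm, never from a script. Its arguments are lists of equal length, an entry for each row: "delta_pos": the shift along the world's x, y, z in units of 25 mm (1.0 is 25 mm), a list of three; "turn": the turn about the world's z in units of 0.12 rad (1.0 is 0.12 rad). In form: {"delta_pos": [[tx, ty, tz], ...], "turn": [turn, ...]}. A call has 1 to 12 rows; each row shifts and turns the commanded pose from where the row before left it; what a row does not reach is not made up. A row lasts 1/10 s, in which the tool goes at most 50 mm and 8.59 degrees, less where a joint would pass 70% of its speed; a pose out of reach is approached as far as the arm can. A call with a number of a shift or a turn outside -1 to 1 is refused whole. A call with a gripper value outside its range is refused whole. "grip" is the closure, from 0 (fully open) to 1 (shut), set as the call begins (left out, the last holds). The fingers move at their own pace and stop on an object; "newtons" is the grip in N (left out, the last holds). Time passes only in rows, so rows that do not move let the fingers close. It gives the time, the measured TCP pose, the force, the opening and the grip force at its end, in the units of the state.
- read_state(): the state, without advancing time (a new reading comes with each control period).
- camera(name): name is "side" or "top" or "wrist"; returns a dict with "image" (384x512x3 uint8, red, green, blue), "z_map" (384x512 float32, m along the optical axis (not along the pixel's ray), 0 where there is no reading), "mtx" (3x3 intrinsics, pixels), "view" (4x4, takes a point from world to camera coordinates). Camera axes: x right, y up, looking along -z (the intrinsics and any distortion apply to the point x, -y, -z); pixel columns grow to the right and rows downward; lengths in m; the calibration is good to about 2 mm. A picture is of the moment at which its call begins.
- close_job(): hands the job in; it is judged then, once.
The state is a dict: "time": time; "joint_positions": joint angles; "joint_vel": joint speeds; "joint_torque": joint torques, N m; "ee_pos": TCP position; "eef_rot": TCP orientation; "ft_force": force on the tool from outside, world axes, zero at the start; "torque": the same for the moment, N m; "width": finger opening in m; "grip_force": force on a finger pad.
Only numpy, scipy, OpenCV 4.12 (cv2) and the standard library are available. Lean on these libraries where they do the work, as an engineer would, in place of code of your own. Each camera call takes 0.05 s, during which the arm holds its last target. There are 200 camera calls.

## Task

Pick up the loose black pointer knob and put it back on the bare brass D-shaft of the stereo panel: turn it so that its white pointer line agrees with the red tab at the foot of the shaft (flat to flat) and push it fully onto the shaft. Then press the knob all the way in against the shaft's spring and finish while still holding it pressed in with the gripper, without letting go. Leave the tin, the multimeter and the screwdriver where they are.

Things in the scene. Friction and masses are not known exactly. Their poses are not given: they have to be found in the camera images.
- knob: Loose black knob standing upright on the bench, left or right of the panel. Origin: centre of its underside; z up. A 12-sided skirt, 36 mm across, 14 mm tall; on it a bar grip 36 mm long (x), 14 mm wide (y), from 14 to 34 mm above the underside: pinch the bar across its 14 mm. A white line on the bar's top, from the middle to its +x end, and down that end, marks the +x side. About 45 g.
- knob_bore (a point): Mouth of the knob's D-shaped bore, at the centre of its underside (same point and axes as the knob's origin). The bore is 14 mm deep, 11 mm across its round; its flat is 3.0 mm from the axis, on the +x side, under the white line.
- shaft_top (a point): Centre of the top of the bare vertical brass D-shaft on the panel; z up, x points from the axis to its flat. 10 mm in diameter, flat 2.5 mm from the axis, top edge bevelled by 1.4 mm. Unpressed, its top is 22 mm above the panel's face. With the knob fully on, the bore's bottom rests on the shaft's top, so the knob's underside is 14 mm below this point.
- spindle (a joint): Angle of the shaft in the panel, rad, anticlockwise from above; 0: flat faces the panel's +x. It turns stiffly (0.06 N m) between -1 and 1 and stays where it is left. A steel washer round its foot, 26 mm in diameter, 1 mm thick, turns with it; the washer's red tab, 5 mm wide and reaching 25 mm from the axis, points the same way as the shaft's flat.
- shaft (a joint): How far the shaft is pressed down into the panel, m: 0 free, 0.006 at its stop. A spring pushes it back up: 3.5 N at 0, 7.7 N at the stop. At the stop a fully fitted knob's underside is 2 mm above the panel's face.
- panel: Stereo front panel, black with a grey face, lying face up, fixed to the bench. 120 (x) by 260 (y) by 50 mm tall, origin at the centre of its underside: its face is 50 mm above the bench. The bare shaft stands at x 0, y +55 mm; a fitted round black knob, 32 mm in diameter and 18 mm tall, at x -5, y -85 mm stays as it is. A green display and flat buttons lie between.
- tin: Bystander: upright closed tin with a blue label, 68 mm in diameter, 72 mm tall, origin at the centre of its underside. It stands on the other side of the panel from the knob.
- multimeter: Bystander: yellow multimeter lying face up, 95 (x) by 140 (y) by 36 mm, about 45 mm tall with its dial; origin at the centre of its underside.
- screwdriver: Bystander: flat-sided screwdriver with an orange handle lying near the robot, along its own x: from -105 to +95 mm, 22 mm wide, 18 mm tall; origin on its underside.
Things that resemble listed ones, but are neither listed nor needed, are in the scene too. There is more than one size of the knob; the one meant has the size given above.

How it is judged:
On the way, in this order (a step that is already met when the one before it is completed fails the run):
1. the knob is lifted clear of the bench in the gripper (height (world z) of knob above 0.03 m and contact force between the fingers and knob above 0.5 N), for 0.2 s.
2. the knob is fully on the shaft, flat to flat (z of knob in the frame of shaft_top below -0.012 m and horizontal distance between knob and shaft_top below 0.003 m and angle between the x axis of knob and the x axis of shaft_top, either way round below 0.25 rad and angle between the z axis of knob and the z axis of shaft_top, either way round below 0.1 rad), for 0.1 s.
At the end, for the whole second after the job is handed in: The knob is fully on the shaft (underside at least 12 mm below the shaft's top, axis within 3 mm and 0.1 rad, flat within 0.25 rad), the shaft is pressed in more than 4.5 mm of its 6 mm, and the fingers still press on the knob, which is at rest: the program finishes while holding it pressed (all of step 2 and value of joint shaft above 0.0045 m and contact force between the fingers and knob above 1 N and linear speed of knob below 0.02 m/s); the arm keeps its last pose, push and grip.
It fails at once if the tin is moved by more than 20 mm (distance of tin from where it was at the start of the episode above 0.02 m).
It fails at once if the multimeter is moved by more than 20 mm (distance of multimeter from where it was at the start of the episode above 0.02 m).
It fails at once if the screwdriver is moved by more than 20 mm (distance of screwdriver from where it was at the start of the episode above 0.02 m).
It also fails if it takes over 35 s, if anything falls off the work surface, if the arm or the gripper's body presses on something with over 40 N, if the wrist force passes 120 N, or if a joint passes its speed limit or range.

## Working session

There is one attempt and no reset: what is moved stays moved. The work goes in short steps, Python scripts to look and compute and a tool call to move; the robot and the scene stay as the last step left them, time stands still between calls to the robot, and variables do not carry over. Pictures are saved under pics/ and viewed, at most 10 in all, crops included, and the job is handed in when it is done.

Besides the shell and the picture viewer there is one more tool, called by a JSON object that holds its "api" and its "payload", one argument or row to a line. step_arm: Moves the arm, as the interface text tells. Shifts and turns lie within -1 to 1; 1 stands for 25 mm of shift or 0.12 rad of turn. Its arguments: {"type":"object","properties":{"delta_pos":{"type":"array"},"turn":{"type":"array"},"grip":{"type":"number"},"newtons":{"type":"number"}},"required":["delta_pos","turn"]}

```bash
mkdir -p pics; cat > h.py <<'E'
from bench import *
import numpy as np, cv2, pickle
def snap(n,f):
    c=camera(n); pickle.dump(c,open(f'pics/{f}.pkl','wb')); cv2.imwrite(f'pics/{f}.png',c['image'][:,:,::-1]); return c
def load(f): return pickle.load(open(f'pics/{f}.pkl','rb'))
def pt(c,u,v,z=None):
    """world point of pixel: by depth map, or on the plane world z"""
    K=c['mtx']; T=np.linalg.inv(c['view'])
    r=np.array([(u-K[0,2])/K[0,0],-(v-K[1,2])/K[1,1],-1.])
    o=T[:3,3]; d=T[:3,:3]@r
    s=c['z_map'][int(round(v)),int(round(u))] if z is None else (z-o[2])/d[2]
    return o+s*d
def crop(f,u0,v0,u1,v1,k,o):
    i=cv2.imread(f'pics/{f}.png')[v0:v1,u0:u1]; cv2.imwrite(f'pics/{o}.png',cv2.resize(i,None,fx=k,fy=k,interpolation=cv2.INTER_CUBIC))
E
python3 - <<'E'
from h import *
snap('top','t0'); snap('side','s0')
s=read_state(); print({k:np.round(s[k],3) for k in('time','ee_pos','eef_rot','width','ft_force')})
a=cv2.imread('pics/t0.png');b=cv2.imread('pics/s0.png')
c=cv2.resize(a,(800,600)); cv2.imwrite('pics/t0b.png',c)
E
```

```text
{'time': np.float64(0.1), 'ee_pos': array([0.252, 0.572, 0.192]), 'eef_rot': array([ 0.206,  0.979, -0.001, -0.   ]), 'width': np.float64(0.087), 'ft_force': array([ 0.09 ,  0.15 , -0.621])}
```

View pics/t0b.png

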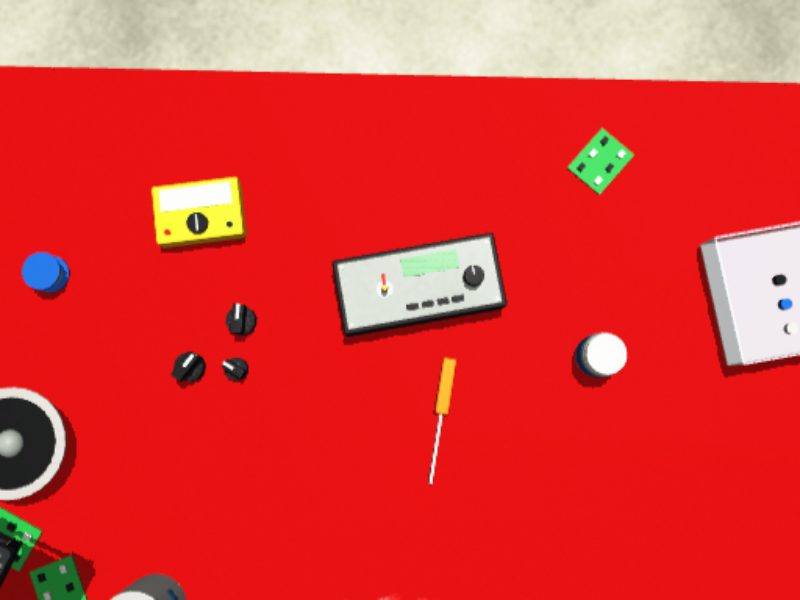

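The top view shows the panel, with the bare shaft at about (384,288) and its red tab pointing up. There are three loose pointer knobs at (240,319), (188,367) and (235,369), in 800-wide pixels. The last looks smaller, so I'll measure their sizes in an enlarged crop.

```bash
python3 - <<'E'
from h import *
c=load('t0')
crop('t0',100,180,180,250,8,'t0k'); 
i=cv2.imread('pics/t0.png')[155:215,215:275]; cv2.imwrite('pics/a.png',cv2.resize(i,None,fx=8,fy=8,interpolation=cv2.INTER_CUBIC))
# dark, depth-based segmentation of knobs
vs,us=np.mgrid[185:250,100:175]
P=np.array([[pt(c,u,v) for u in range(100,175)] for v in range(185,250)])
m=((P[...,2]>.006)&(c['image'][185:250,100:175].min(2)<300)).astype(np.uint8)
n,l,st,ce=cv2.connectedComponentsWithStats(m)
for k in range(1,n):
    q=P[l==k]
    if len(q)>20:
        top=q[q[:,2]>np.percentile(q[:,2],95)-.005]
        r=cv2.minAreaRect((top[:,:2]*1000).astype(np.float32))
        print(ce[k]+[100,185],len(q),'zmax',np.percentile(q[:,2],[50,90,98]).round(4),'ext',np.ptp(q,0).round(3),'mean',q.mean(0).round(3),'toprect',np.round(r[0]),np.round(r[1],1),r[2])
print('panel', pt(c,290,180), 'tin',pt(c,386,227))
E
```

```text
[153.60402685 204.43624161] 298 zmax [0.035  0.0453 0.0483] ext [0.129 0.28  1.251] mean [0.547 0.279 0.039] toprect [508. 159.] [289.5  45.8] 71.95274353027344
[120.1661442  234.81818182] 319 zmax [0.0336 0.0455 0.0479] ext [0.054 0.36  1.251] mean [0.471 0.358 0.038] toprect [469. 205.] [356.2  42.2] 88.06607818603516
[150.19473684 235.58947368] 190 zmax [0.0203 0.0365 0.039 ] ext [0.047 0.278 1.251] mean [0.471 0.283 0.043] toprect [452. 168.] [280.2  22.9] 81.00467681884766
panel [ 0.61440028 -0.05475125  0.04887414] tin [ 0.50308601 -0.283436    0.07276013]
```

View pics/t0k.png

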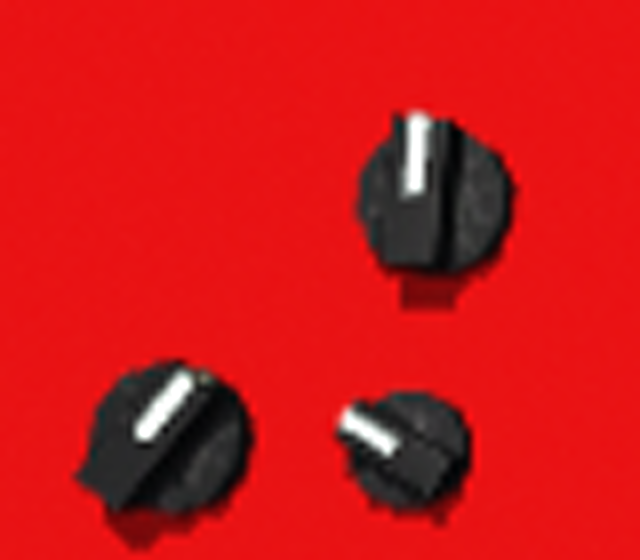

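View pics/a.png

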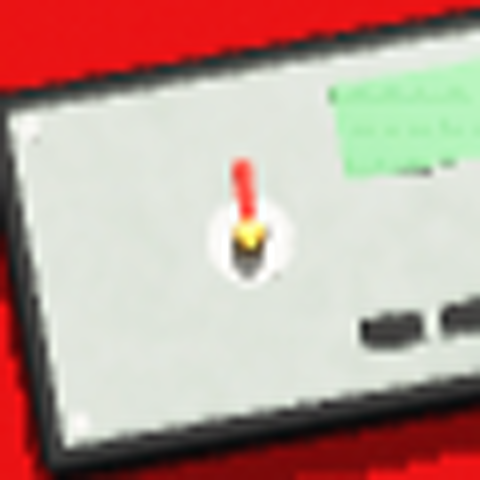

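The crops show candidates A (154,204), B (120,235) and C (150,236) in raw pixels. C is smaller (skirt about 15 px across against about 19 px), so it should be the 36 mm knob. Next I'll check the metric sizes and get the poses.

```bash
python3 - <<'E'
from h import *
c=load('t0')
k=lambda x,y,z:pt(c,100+x/8-.5,180+y/8-.5,z)
print('C skirt w',np.linalg.norm(k(348,470,.01)-k(471,450,.01)),'A',np.linalg.norm(k(360,200,.01)-k(513,190,.01)),'B',np.linalg.norm(k(92,430,.01)-k(252,440,.01)))
a,b=k(342,410,.034),k(395,450,.034)
print('C tip,mid',a,b,'yaw',np.arctan2(*(a-b)[1::-1]))
print('C far end of bar',k(440,478,.034),'skirt ctr',k(411,452,.014))
s=lambda x,y,z:pt(c,215+x/8-.5,155+y/8-.5,z)
t,o,w=s(242,165,.051),s(248,240,.072),s(251,243,.051)
print('tab',t,'top',o,'washer',w,'yaw',np.arctan2(*(t-w)[1::-1]))
s=read_state()
from scipy.spatial.transform import Rotation as R
M=R.from_quat(s['eef_rot']).as_matrix(); print('tool y dir',M[:,1], 'tool x', M[:,0], s['joint_positions'])
E
```

```text
C skirt w 0.03886212625488839 A 0.0482762467623897 B 0.0503091520370886
C tip,mid [0.48239677 0.30560502 0.034     ] [0.47051335 0.2887541  0.034     ] yaw 0.9565825047493677
C far end of bar [0.46226517 0.27455723 0.034     ] skirt ctr [0.47047816 0.2879956  0.014     ]
tab [0.62368125 0.05661703 0.051     ] top [0.59775347 0.053752   0.072     ] washer [0.59961593 0.05326663 0.051     ] yaw 0.138331791282194
tool y dir [ 0.40301294  0.91519344 -0.00123655] tool x [-9.15194189e-01  4.03013135e-01 -9.84161968e-05] [-1.17858495  0.33279931 -0.06466711  1.46083279  0.02163335  1.34989684
 -0.08849043]
```

Sizes: A is about 48 mm, B about 50 mm and C about 38 mm across. C also has the lowest top (34 mm class) and lies left of the panel, so C is the knob. It is at about (0.471, 0.288) with yaw 0.96. The enlarged crop confirms it.

{"api": "step_arm", "payload": {
  "delta_pos": [
    [0.58,-0.76,-0.16],
    [0.58,-0.76,-0.16],
    [0.58,-0.76,-0.16],
    [0.58,-0.76,-0.16],
    [0.58,-0.76,-0.16],
    [0.58,-0.76,-0.16],
    [0.58,-0.76,-0.16],
    [0.58,-0.76,-0.16],
    [0.58,-0.76,-0.16],
    [0.58,-0.76,-0.16],
    [0.58,-0.76,-0.16],
    [0.58,-0.76,-0.16]
  ],
  "turn": [-0.98,-0.98,-0.98,-0.98,-0.98,-0.98,-0.98,-0.98,-0.98,-0.98,-0.98,-0.98]
}}

```text
time: 1.3
ee_pos: [0.4262, 0.343, 0.1438]
eef_rot: [0.793, 0.609, -0.0, 0.0]
ft_force: [0.5, -0.4, 0.4]
width: 0.0869
grip_force: 0.0
```

{"api": "step_arm", "payload": {
  "delta_pos": [
    [0.6,-0.74,-0.16],
    [0.6,-0.74,-0.16],
    [0.6,-0.74,-0.16],
    [0,0,0],
    [0,0,0]
  ],
  "turn": [-0.98,-0.98,-0.98,0,0],
  "grip": 0.6
}}

```text
time: 1.8
ee_pos: [0.4707, 0.2883, 0.132]
eef_rot: [0.886, 0.463, -0.0, 0.0]
ft_force: [-0.6, -0.2, -0.2]
width: 0.0549
grip_force: 0.0
```

```bash
python3 - <<'E'
from h import *
snap('wrist','w0'); i=cv2.imread('pics/w0.png'); cv2.imwrite('pics/w0b.png',cv2.resize(i,(800,600)))
E
```

```text
(no output)
```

View pics/w0b.png

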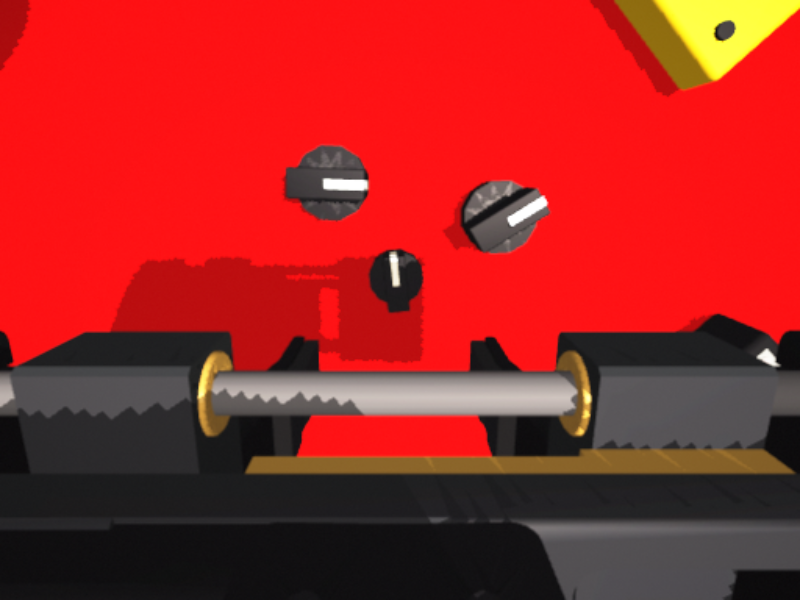

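The wrist view shows the small knob at (397,278), with bigger ones at (330,185) and (505,215), the multimeter at upper right, and a panel corner at (740,335). Next I'll compute sizes and the pose from this view.

```bash
python3 - <<'E'
from h import *
c=load('w0'); q=.64
k=lambda x,y,z=None:pt(c,x*q,y*q,z)
print('depth pts: C top',k(393,280),'B top',k(305,185),'A top',k(490,225),'bench',k(400,215), 'corner',k(740,345))
print('C skirt w',np.linalg.norm(k(370,278,.010)-k(422,278,.010)),'B',np.linalg.norm(k(292,190,.014)-k(368,190,.014)))
tip,mid,far=k(393,253,.034),k(396,285,.034),k(399,303,.034)
print('tip,mid,far',tip,mid,far,'yaw',np.arctan2(*(tip-mid)[1::-1]),'skirt',(k(370,278,.014)+k(422,278,.014))/2)
crop('w0',222,150,292,210,8,'w0c')
print(np.linalg.inv(c['view']).round(3))
E
```

```text
depth pts: C top [0.47346537 0.29119202 0.03628434] B top [0.46473    0.36784666 0.04414846] A top [0.54056371 0.28703656 0.04362787] bench [ 4.98691534e-01  3.19142966e-01 -2.30372887e-04] corner [0.62939067 0.13456707 0.04591362]
C skirt w 0.03544065355215658 B 0.048843753505538864
tip,mid,far [0.48297923 0.30486973 0.034     ] [0.47289328 0.28705189 0.034     ] [0.46775469 0.27628109 0.034     ] yaw 1.0557074013247485 skirt [0.47314448 0.28721633 0.014     ]
[[ 0.821  0.553  0.14   0.509]
 [-0.571  0.796  0.202  0.342]
 [ 0.001 -0.246  0.969  0.325]
 [ 0.     0.     0.     1.   ]]
```

View pics/w0c.png

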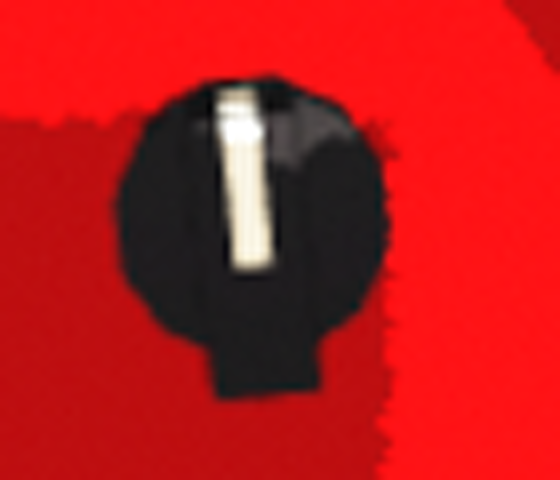

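```bash
python3 - <<'E'
from h import *
c=load('w0')
k=lambda x,y,z:pt(c,222+x/8-.5,150+y/8-.5,z)
t,m,f=k(240,118,.034),k(253,266,.034),k(267,393,.034)
print(t,m,f,np.linalg.norm(t-f),np.arctan2(*(t-f)[1::-1]),np.arctan2(*(t-m)[1::-1]),(t+f)/2)
E
```

```text
[0.48165843 0.30300525 0.034     ] [0.47243585 0.28693825 0.034     ] [0.46458415 0.27254719 0.034     ] 0.03491739244387424 1.059864121926479 1.0497080330071609 [0.47312129 0.28777622 0.034     ]
```

{"api": "step_arm", "payload": {
  "delta_pos": [
    [0.1,-0.02,-0.8],
    [0,0,-0.8],
    [0,0,-0.8],
    [0,0,-0.8],
    [0,0,-0.7],
    [0,0,-0.7],
    [0,0,0]
  ],
  "turn": [0.77,0,0,0,0,0,0]
}}

```text
time: 2.55
ee_pos: [0.4712, 0.2882, 0.0152]
eef_rot: [0.863, 0.505, -0.002, 0.0]
ft_force: [-0.1, -0.6, 0.3]
width: 0.0349
grip_force: 0.0
```

{"api": "step_arm", "payload": {
  "delta_pos": [
    [0,0,0],
    [0,0,0],
    [0,0,0],
    [0,0,0],
    [0,0,0]
  ],
  "turn": [0,0,0,0,0],
  "grip": 1,
  "newtons": 40
}}

```text
time: 3.05
ee_pos: [0.4736, 0.2882, 0.0177]
eef_rot: [0.864, 0.503, 0.0, -0.0]
ft_force: [-0.3, 0.1, -0.4]
width: 0.0041
grip_force: 0.0
```

```bash
python3 - <<'E'
from h import *
print(read_state()['width'],read_state()['grip_force'])
snap('wrist','w1'); snap('side','s1'); 
a=cv2.imread('pics/w1.png'); b=cv2.imread('pics/s1.png'); cv2.imwrite('pics/c1.png',cv2.resize(np.hstack([a,b]),(800,300)))
E
```

```text
0.0041444775986477925 0.0
```

View pics/c1.png

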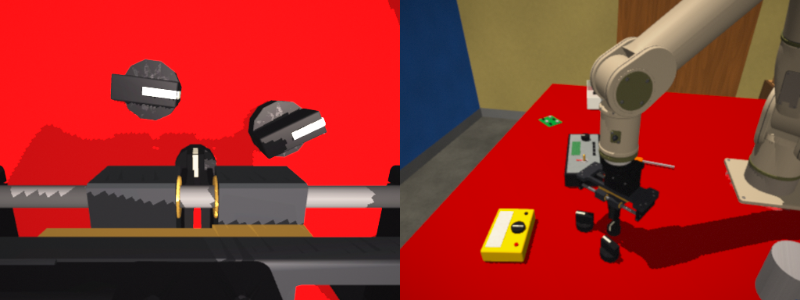

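The left half (wrist) shows the small knob's line at (195,160), close in front of the finger gap. The fingers look closed, but the readings say nothing is gripped, so I'll enlarge.

```bash
python3 - <<'E'
from h import *
crop('w1',200,170,300,290,5,'w1c')
c=load('w1')
for u,v in [(250,192),(250,205),(250,220),(240,200),(262,200),(250,240)]: print(u,v,pt(c,u,v).round(4))
E
```

```text
250 192 [0.4821 0.3039 0.0254]
250 205 [0.4794 0.2991 0.0354]
250 220 [0.4747 0.2908 0.0357]
240 200 [0.4755 0.3046 0.0343]
262 200 [0.485  0.2927 0.0146]
250 240 [0.4898 0.3163 0.1338]
```

View pics/w1c.png

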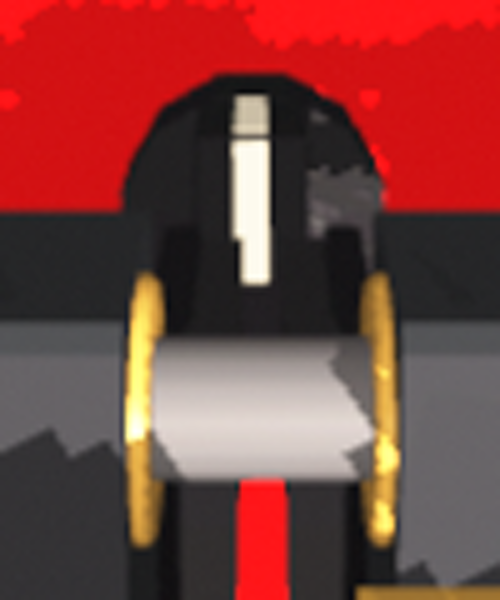

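The bar is centred between the finger tips (the dark posts at (180,270) and (345,260) in the crop). The fingers may still be closing, so I'll wait a few rows.

{"api": "step_arm", "payload": {
  "delta_pos": [
    [0,0,0],
    [0,0,0],
    [0,0,0]
  ],
  "turn": [0,0,0]
}}

```text
time: 3.45
ee_pos: [0.4734, 0.288, 0.0173]
eef_rot: [0.864, 0.503, -0.0, 0.0]
ft_force: [0.3, -0.4, -0.6]
width: 0.0007
grip_force: 0.0
```

```bash
python3 - <<'E'
from h import *
s=read_state(); print(s['ee_pos'],s['eef_rot'],s['width'],s['grip_force'],s['joint_positions'])
c=snap('wrist','w2'); crop('w2',200,170,300,290,5,'w2c')
for f in('w1','w2'):
    d=load(f); print('mid',pt(d,251-.5,226.5,.034).round(4),'tip top',pt(d,249.5,197,.034).round(4))
# project TCP and finger-line points into view
K=c['mtx'];
for p in ([s['ee_pos'][0],s['ee_pos'][1],h] for h in(.017,.034,.06,.1)):
    q=c['view']@np.r_[p,1]; print(p[2],(K@np.array([q[0],-q[1],-q[2]])/-q[2])[:2].round(1),-q[2])
for v in range(215,290,8): print(v,[tuple(pt(c,u,v).round(3)) for u in (236,244,250,257,266)])
E
```

```text
[0.4733677  0.28800708 0.01725753] [ 8.64034717e-01  5.03432226e-01 -7.26186217e-06  2.87356978e-05] 0.0007499698722387156 0.0 [-0.88276703  0.35021321  0.29797631  1.85291929 -0.12352161  0.95636113
 -1.04612312]
mid [0.4726 0.2864 0.034 ] tip top [0.4814 0.3033 0.034 ]
mid [0.4725 0.2864 0.034 ] tip top [0.4813 0.3032 0.034 ]
0.017 [250.6 214.7] 0.20390206989935117
0.034 [250.5 223.7] 0.18742167239167903
0.06 [250.3 240.8] 0.16221635855641575
0.1 [249.9 280.9] 0.12343895265601068
215 [(np.float64(0.472), np.float64(0.302), np.float64(0.05)), (np.float64(0.473), np.float64(0.295), np.float64(0.035)), (np.float64(0.476), np.float64(0.293), np.float64(0.034)), (np.float64(0.48), np.float64(0.291), np.float64(0.034)), (np.float64(0.486), np.float64(0.293), np.float64(0.049))]
223 [(np.float64(0.472), np.float64(0.301), np.float64(0.061)), (np.float64(0.475), np.float64(0.298), np.float64(0.059)), (np.float64(0.478), np.float64(0.297), np.float64(0.059)), (np.float64(0.481), np.float64(0.294), np.float64(0.058)), (np.float64(0.486), np.float64(0.294), np.float64(0.063))]
231 [(np.float6
[... 1678 characters left out ...]
), np.float64(0.289), np.float64(0.098)), (np.float64(0.489), np.float64(0.305), np.float64(0.133))]
279 [(np.float64(0.477), np.float64(0.303), np.float64(0.123)), (np.float64(0.471), np.float64(0.288), np.float64(0.097)), (np.float64(0.473), np.float64(0.287), np.float64(0.097)), (np.float64(0.476), np.float64(0.286), np.float64(0.098)), (np.float64(0.484), np.float64(0.295), np.float64(0.118))]
287 [(np.float64(0.476), np.float64(0.301), np.float64(0.124)), (np.float64(0.469), np.float64(0.285), np.float64(0.097)), (np.float64(0.471), np.float64(0.285), np.float64(0.098)), (np.float64(0.474), np.float64(0.283), np.float64(0.098)), (np.float64(0.489), np.float64(0.306), np.float64(0.142))]
```

View pics/w2c.png

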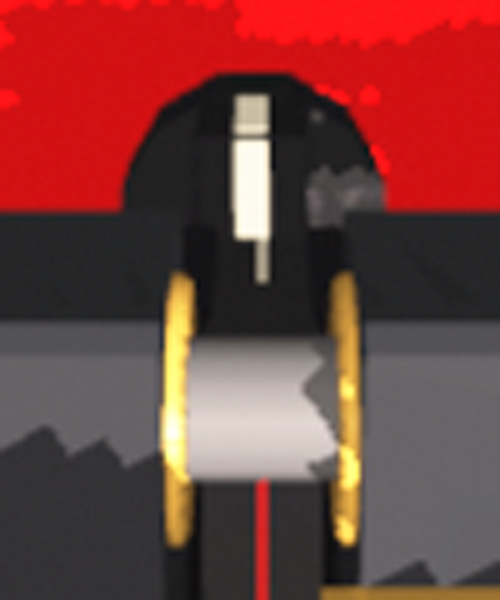

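The white line's middle is hidden by the closed fingers, and their front face appears at z of about 0.05–0.07 above the bar. So the tips are really higher than the reported TCP suggests. I'll measure the tip height.

```bash
python3 - <<'E'
from h import *
c=load('w2')
for u in (241,244,248,255,259):
    print(u,[(v,*pt(c,u,v).round(4)) for v in range(215,225)])
w=load('w0') # side camera: fingers, state z=.0175
K=c['mtx']; print(K)
# predicted finger front face pixel for tip heights
n=np.array([.492,.870]);
for h in(.017,.03,.04,.045,.05,.055):
    p=np.r_[np.array([.4734,.2880])+.0095*n,h,1]; q=c['view']@p; print(h,(K@np.array([q[0],-q[1],-q[2]])/-q[2])[:2].round(1))
s=load('s1');K=s['mtx']
for h in(.0,.017,.05,.1):
    q=s['view']@np.r_[.4734,.288,h,1]; print('side',h,(K@np.array([q[0],-q[1],-q[2]])/-q[2])[:2].round(1))
crop('s1',215,240,315,345,6,'s1c')
E
```

```text
241 [(215, np.float64(0.4741), np.float64(0.3), np.float64(0.0491)), (216, np.float64(0.4742), np.float64(0.3), np.float64(0.0509)), (217, np.float64(0.4744), np.float64(0.3001), np.float64(0.0531)), (218, np.float64(0.4743), np.float64(0.3), np.float64(0.0543)), (219, np.float64(0.4743), np.float64(0.2999), np.float64(0.0558)), (220, np.float64(0.4745), np.float64(0.3001), np.float64(0.0579)), (221, np.float64(0.4746), np.float64(0.3001), np.float64(0.0596)), (222, np.float64(0.4745), np.float64(0.2999), np.float64(0.0606)), (223, np.float64(0.4747), np.float64(0.3), np.float64(0.0626)), (224, np.float64(0.4745), np.float64(0.2997), np.float64(0.0631))]
244 [(215, np.float64(0.4728), np.float64(0.2951), np.float64(0.0347)), (216, np.float64(0.4725), np.float64(0.2945), np.float64(0.0345)), (217, np.float64(0.4748), np.float64(0.2979), np.float64(0.048)), (218, np.float64(0.475), np.float64(0.298), np.float64(0.0504)), (219, np.float64(0.4749), np.float64(0.2979), np.float64(0.0516)), (220, np.float64(0.4752), np.float64(0.2982), np.float64(0.0542)), (221, np.float64(0.475), np.float
[... 1886 characters left out ...]
(0.2938), np.float64(0.0517)), (220, np.float64(0.4819), np.float64(0.2934), np.float64(0.052)), (221, np.float64(0.4821), np.float64(0.2938), np.float64(0.0548)), (222, np.float64(0.482), np.float64(0.2937), np.float64(0.056)), (223, np.float64(0.4821), np.float64(0.294), np.float64(0.0583)), (224, np.float64(0.4823), np.float64(0.2944), np.float64(0.0611))]
[[302.35133744   0.         251.97098744]
 [  0.         302.35133744 189.85024258]
 [  0.           0.           1.        ]]
0.017 [250.6 201.2]
0.03 [250.5 207.1]
0.04 [250.5 212.1]
0.045 [250.4 214.9]
0.05 [250.4 217.8]
0.055 [250.3 220.9]
side 0.0 [273.  294.8]
side 0.017 [273.4 289. ]
side 0.05 [274.2 277.2]
side 0.1 [275.4 258.1]
```

View pics/s1c.png

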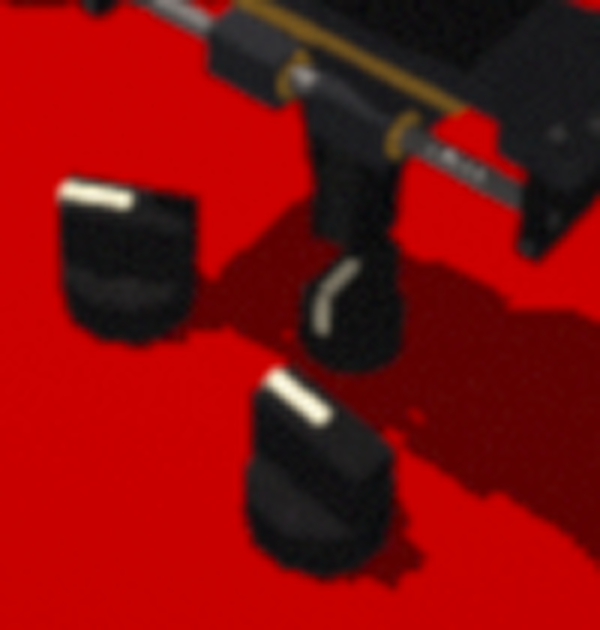

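Both views confirm the fingers closed above the bar. The real tips sit about 30 mm above the reported TCP (tip z 0.047 when the TCP reads 0.017). I'll open, go down about 29 mm more, and close.

{"api": "step_arm", "payload": {
  "delta_pos": [
    [0,0,0],
    [0,0,0],
    [0,0,0],
    [0,0,0],
    [0,0,0],
    [0,0,0],
    [0,0,-0.4],
    [0,0,-0.4],
    [0,0,-0.34],
    [0,0,0],
    [0,0,0]
  ],
  "turn": [0,0,0,0,0,0,0,0,0,0,0],
  "grip": 0.6
}}

```text
time: 4.6
ee_pos: [0.4732, 0.2878, -0.0116]
eef_rot: [0.864, 0.503, -0.0, 0.0]
ft_force: [0.6, -0.7, -0.4]
width: 0.0346
grip_force: 0.0
```

{"api": "step_arm", "payload": {
  "delta_pos": [
    [0,0,0],
    [0,0,0],
    [0,0,0],
    [0,0,0],
    [0,0,0],
    [0,0,0]
  ],
  "turn": [0,0,0,0,0,0],
  "grip": 1,
  "newtons": 40
}}

```text
time: 5.2
ee_pos: [0.4735, 0.2882, -0.011]
eef_rot: [0.864, 0.503, 0.0, -0.0]
ft_force: [-1.0, 0.6, 2.1]
width: 0.0137
grip_force: 40.0
```

Gripped (13.7 mm, 40 N). Next I'll lift and go to a viewing pose 60 mm short of the shaft.

{"api": "step_arm", "payload": {
  "delta_pos": [
    [0,0,0.5],
    [0,0,0.9],
    [0,0,0.9],
    [0,0,0.9],
    [0,0,0.9],
    [0,0,0.75],
    [0.27,-0.94,0],
    [0.27,-0.94,0],
    [0.27,-0.94,0],
    [0.27,-0.94,0],
    [0.27,-0.94,0]
  ],
  "turn": [0,0,0,0,0,0,-0.75,-0.75,-0.75,-0.75,-0.75]
}}

```text
time: 6.3
ee_pos: [0.5073, 0.1695, 0.1109]
eef_rot: [0.955, 0.296, 0.0, -0.0]
ft_force: [0.2, 0.1, -0.6]
width: 0.0139
grip_force: 40.0
```

{"api": "step_arm", "payload": {
  "delta_pos": [
    [0.27,-0.94,0],
    [0.27,-0.94,0],
    [0.27,-0.94,0],
    [0.27,-0.94,0],
    [0.27,-0.94,0],
    [0,0,0],
    [0,0,0],
    [0,0,0]
  ],
  "turn": [-0.75,-0.75,-0.75,-0.75,-0.75,0,0,0]
}}

```text
time: 7.1
ee_pos: [0.5407, 0.0542, 0.1103]
eef_rot: [0.997, 0.079, -0.0, -0.0]
ft_force: [0.3, 0.6, -0.4]
width: 0.0133
grip_force: 40.0
```

```bash
python3 - <<'E'
from h import *
s=read_state(); print(s['ee_pos'],s['eef_rot'],s['width'],s['grip_force'])
c=snap('wrist','w3'); K=c['mtx']
def pj(p):
    q=c['view']@np.r_[p,1]; return (K@np.array([q[0],-q[1],-q[2]])/-q[2])[:2].round(1)
print('shaft',pj([.598,.0535,.072]),'tab',pj([.623,.056,.051]),'knob top',pj([s['ee_pos'][0],s['ee_pos'][1],s['ee_pos'][2]+.045]),'line tip',pj(np.add(s['ee_pos'],[.018,0,.045])))
i=c['image'].astype(int); P=np.array([[pt(c,u,v) for u in range(512)] for v in range(384)])
red=(i[...,0]>150)&(i[...,1]<90)&(i[...,2]<90)&(abs(P[...,2]-.051)<.006)
n,l,st,ce=cv2.connectedComponentsWithStats(red.astype(np.uint8)); print(st[1:][st[1:,4]>15],ce[1:][st[1:,4]>15])
E
```

```text
[0.54065077 0.05416239 0.11027994] [ 9.96903044e-01  7.86399946e-02 -7.41427471e-06 -2.70234825e-04] 0.013338045815113404 40.00002980232239
shaft [263.6 128. ] tab [264.8  94.8] knob top [250.4 244.1] line tip [255.8 212.1]
[[264  92   6  23 112]] [[266.19642857 102.80357143]]
```

```bash
python3 - <<'E'
from h import *
i=cv2.imread('pics/w3.png')
f=lambda u,v:cv2.resize(i[v:v+72,u:u+50],None,fx=8,fy=8,interpolation=cv2.INTER_CUBIC)
cv2.imwrite('pics/w3c.png',np.hstack([f(240,82),f(226,180)]))
E
```

```text
(no output)
```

View pics/w3c.png

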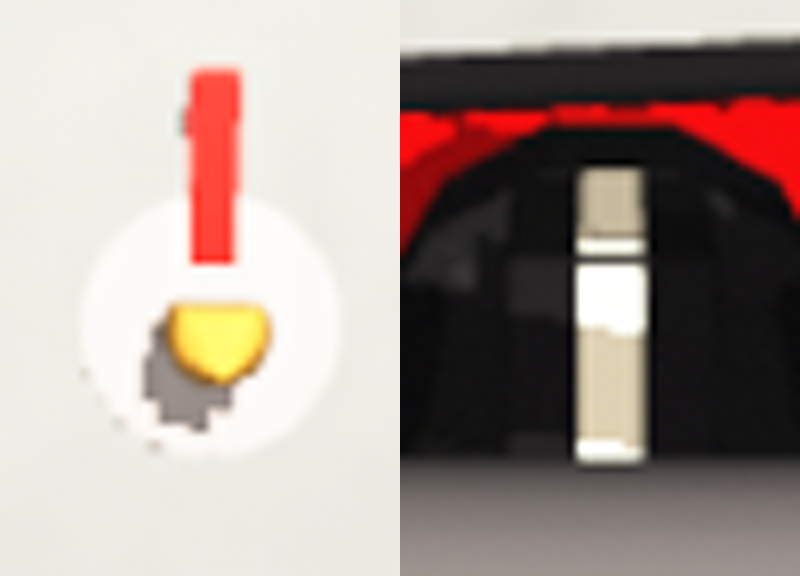

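The left half shows the washer centred at about (210,326), the tab from (213,262) to (215,70), and the shaft's flat facing up. The right half shows the knob's line, with the bar's end edge at (211,255) in its own half.

```bash
python3 - <<'E'
from h import *
c=load('w3'); s=read_state(); e=s['ee_pos']
A=lambda x,y,z:pt(c,240+x/8-.5,82+y/8-.5,z)
B=lambda x,y,z:pt(c,226+x/8-.5,180+y/8-.5,z)
ya=lambda d:np.arctan2(d[1],d[0])
t,b=A(215,70,.051),A(213,262,.051); w=A(210,326,.051)
w1=(A(80,326,.051)+A(340,326,.051))/2; w2=(A(210,195,.051)+A(210,458,.051))/2
print('washer',w1,w2,'dia',np.linalg.norm(A(80,326,.051)-A(340,326,.051)),np.linalg.norm(A(210,195,.051)-A(210,458,.051)))
print('tab end',t,'yaw tab edge',ya(t-b),'from centre',ya(t-w),np.linalg.norm(t-w))
l,r=A(167,320,.071),A(271,320,.071); print('shaft l r',l,r,np.linalg.norm(l-r),'mid',(l+r)/2,'flat edge',A(219,303,.072),'flat yaw',ya(A(170,303,.072)-A(268,303,.072))-np.pi/2)
tip=B(211,257,e[2]+.045); th=2*np.arctan2(s['eef_rot'][1],s['eef_rot'][0])
print('tcp',e,'theta',th,'knob tip',tip,'ctr',tip-.018*np.array([np.cos(th),np.sin(th),0]))
tp=B(211,168,e[2]+.025); print(tp)
v=c['view']; d=c['z_map']
for (u,vv) in [(252,203),(252,209),(252,216),(252,222)]: print(pt(c,u,vv))
E
```

```text
washer [0.60200259 0.05163448 0.051     ] [0.60178609 0.05159779 0.051     ] dia 0.026505394948581496 0.026183039798168703
tab end [0.62657973 0.05531528 0.051     ] yaw tab edge 0.15822540262299245 from centre 0.14865354450978108 0.024851241237925654
shaft l r [0.6023032  0.05667907 0.071     ] [0.60383372 0.04704299 0.071     ] 0.009756871052061949 mid [0.60306846 0.05186103 0.071     ] flat edge [0.60460985 0.0521737  0.072     ] flat yaw 0.15751772980907952
tcp [0.54063741 0.05424125 0.11019236] theta 0.1575758113977814 knob tip [0.55858093 0.05619126 0.15519236] ctr [0.54080394 0.05336662 0.15519236]
[0.55874882 0.0562193  0.13519236]
[0.55947073 0.05626316 0.14265681]
[0.55945362 0.05626409 0.15349268]
[0.55694449 0.05586675 0.15724519]
[0.55371001 0.05535288 0.15716093]
```

Yaw already matches (0.157 against 0.155). Shift needed is (61.2, -1.7) mm in the same camera, then down to just above the shaft.

{"api": "step_arm", "payload": {
  "delta_pos": [
    [0.65,-0.02,0],
    [0.65,-0.02,0],
    [0.65,-0.02,0],
    [0.5,-0.01,0],
    [0,0,-0.55],
    [0,0,-0.55],
    [0,0,-0.5],
    [0,0,0],
    [0,0,0]
  ],
  "turn": [0,0,0,0,0,0,0,0,0]
}}

```text
time: 8.05
ee_pos: [0.6015, 0.0513, 0.0697]
eef_rot: [0.997, 0.078, -0.0, 0.0]
ft_force: [-0.3, 0.6, -0.7]
width: 0.0135
grip_force: 40.0
```

{"api": "step_arm", "payload": {
  "delta_pos": [
    [0,0,-0.1],
    [0,0,-0.1],
    [0,0,-0.1],
    [0,0,-0.1],
    [0,0,-0.1],
    [0,0,0]
  ],
  "turn": [0,0,0,0,0,0]
}}

```text
time: 8.65
ee_pos: [0.6018, 0.0517, 0.0571]
eef_rot: [0.997, 0.078, -0.0, -0.0]
ft_force: [0.1, 1.9, -1.8]
width: 0.0137
grip_force: 40.0
```

Already 4 mm past the shaft's top with no axial force, so it's engaged. Continuing down.

{"api": "step_arm", "payload": {
  "delta_pos": [
    [0,0,-0.1],
    [0,0,-0.1],
    [0,0,-0.1],
    [0,0,-0.1],
    [0,0,0],
    [0,0,0]
  ],
  "turn": [0,0,0,0,0,0]
}}

```text
time: 9.25
ee_pos: [0.6019, 0.0517, 0.0471]
eef_rot: [0.997, 0.078, -0.0, -0.0]
ft_force: [-1.8, 4.7, -3.1]
width: 0.0133
grip_force: 40.0
```

{"api": "step_arm", "payload": {
  "delta_pos": [
    [0,0,-0.08],
    [0,0,-0.08],
    [0,0,-0.08],
    [0,0,0],
    [0,0,0]
  ],
  "turn": [0,0,0,0,0]
}}

```text
time: 9.75
ee_pos: [0.602, 0.0517, 0.0421]
eef_rot: [0.997, 0.078, -0.0, -0.0]
ft_force: [-4.4, 4.1, 5.5]
width: 0.0135
grip_force: 40.0
```

Axial force has appeared and the spring is being pressed. Next I'll ease the side force slightly and push to the stop.

{"api": "step_arm", "payload": {
  "delta_pos": [
    [-0.02,0.02,-0.06],
    [0,0,-0.06],
    [0,0,-0.04],
    [0,0,0],
    [0,0,0]
  ],
  "turn": [0,0,0,0,0]
}}

```text
time: 10.25
ee_pos: [0.6024, 0.0518, 0.0403]
eef_rot: [0.997, 0.077, 0.001, -0.001]
ft_force: [-12.3, 3.4, 25.0]
width: 0.0135
grip_force: 40.0
```

25 N at the stop, and the heights agree (underside about 0.052). A numeric depth check before handing in.

```bash
python3 - <<'E'
from h import *
c=snap('wrist','w4'); s=read_state(); print(s['ee_pos'],s['ft_force'],s['grip_force'],s['joint_vel'].__abs__().max())
for v in (203,209,214,218,222): print(v,c['image'][v,252],pt(c,252,v).round(4))
print('face',[pt(c,u,v)[2].round(4) for u,v in((200,130),(252,130),(300,130),(252,150))])
print('skirt',[pt(c,u,205).round(4) for u in (228,232,236,268,272,276)])
E
```

```text
[0.6023944  0.0518292  0.04027531] [-11.60419985   2.19464967  25.29755923] 40.03620386123657 0.0012419525510076895
203 [214 201 173] [0.6213 0.0539 0.0733]
209 [213 200 171] [0.6213 0.0539 0.0842]
214 [255 255 255] [0.6197 0.0536 0.0874]
218 [253 252 246] [0.617  0.0532 0.0858]
222 [234 226 197] [0.615  0.0529 0.0862]
face [np.float64(0.0483), np.float64(0.0507), np.float64(0.0507), np.float64(0.0509)]
skirt [array([0.6114, 0.0676, 0.0519]), array([0.6147, 0.0649, 0.0612]), array([0.6163, 0.0625, 0.0651]), array([0.6189, 0.044 , 0.0642]), array([0.6179, 0.0412, 0.0594]), array([0.616 , 0.0378, 0.0516])]
```

The knob's top is at 0.086, which is 36 mm above the 0.050 face. That means fully seated and pressed to the stop, and the line is at the right yaw. Handing in.

```bash
python3 -c "
from bench import *
print(close_job())"
```

```text
the job is handed in; nothing more can be done
None
```

The knob is on the D-shaft with its white line matching the red tab, and I handed in the job with the gripper still holding it pressed in to the shaft's stop (25 N push, 40 N grip); the hand-in returned no verdict.

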